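# Take the top electrode pot off the leaning twist-lock stack

### The arm

A 6-joint arm with a two-finger parallel gripper is mounted at the origin on the work surface. World frame = base frame: x ahead of the robot, y to its left, z up, the work surface at z = 0. Lengths are in mm, angles in degrees, forces in N, time in s.
With the tool pointing down it reaches from about 350 to 850 mm from the base axis. Payload 8.1 kg.
Tool frame: the origin (TCP) lies at the very end of the fingers, on their centre line; the grasp point (between the pads) lies 19 mm behind it (pinch_z is the z of the grasp point in the tool frame, in mm); z points along the fingers, y is the direction in which the jaws open and shut (so a half turn about z gives the same grasp; the last joint's range is limited). The gripper opens to 85 mm and grips with 20 to 120 N. Pads are 22 mm wide; open, the fingers measure 114 mm over their backs; the gripper's body (76 mm by 85 mm) begins 54 mm behind the grasp point. The pads swing forward as they close: fully open they stand 13 mm farther back than shut.
Start: joints at [-68.892, 7.471, 85.268, -0, 87.261, -4.893], TCP at [263.05, -539.268, 231.292] pointing down, gripper open.
Joint ranges: [-169.43, 169.43], [-51.17, 129.36], [1.28, 143.12], [-76.62, 256.62], [0, 156.53], [-152.29, 152.29]. Speed limits (degrees/s): [136.94, 136.94, 159.86, 180, 180, 180].

### API

Orientations are given as [roll, pitch, yaw] about the fixed x, y, z axes, in that order (R = Rz(yaw) Ry(pitch) Rx(roll)).
In Python, from bench import * gives the robot as it stands.
- The arm moves only by the shell command python3 -m creep 'ROWS' [FORCE]. ROWS is a JSON object of lists of equal length, an entry for each row: "translation": the shift along the tool's x, y, z in mm, a list of three; "rotation": the turn, a rotation vector about the tool's x, y, z in rad, a list of three; "claw": the finger opening in mm, from 0 to 85.4. In form: {"translation": [[dx, dy, dz], ...], "rotation": [[ax, ay, az], ...], "claw": [claw, ...]}. A call has 1 to 10 rows; each row shifts and turns the commanded pose from where the row before left it, along the tool's axes as they then stand; what a row does not reach is not made up. A row lasts 1/10 s, in which the tool goes at most 50 mm and 8.59 degrees, less where a joint would pass 70% of its speed; a pose out of reach is approached as far as the arm can. A call is refused whole if a number of a shift passes 50 or a number of a turn 0.15, either way. A call with a gripper value outside its range is refused whole. The fingers move at their own pace and stop on an object; FORCE is the grip in N (left out, the last holds). Time passes only in rows, so rows that do not move let the fingers close. It gives the time, the measured TCP pose, the force and the opening at its end, in the units of the state.
- sense(): the state, without advancing time (a new reading comes with each control period).
- snapshot(name): name is "scene" or "top" or "wrist"; returns a dict with "frame" (400x640x3 uint8, red, green, blue), "intrinsics" (3x3 intrinsics, pixels), "extrinsics" (4x4, takes a point from camera to world coordinates). Camera axes: x right, y up, looking along -z (the intrinsics and any distortion apply to the point x, -y, -z); pixel columns grow to the right and rows downward; lengths in mm; the calibration is good to about 2 mm. A picture is of the moment at which its call begins. There is no depth.
- hand_in(): hands the job in, once; it reports no verdict.
The state is a dict: "time": time; "joint_pos": joint angles; "qd": joint speeds; "joint_efforts": joint torques, N m; "tool_pos": TCP position; "tcp_rot": TCP orientation; "ft_force": force on the tool from outside, world axes, zero at the start; "wrist_torque": the same for the moment, N m; "finger_gap": finger opening in mm.
Only numpy, scipy, OpenCV 4.12 (cv2) and the standard library are available. Lean on these libraries where they do the work, as an engineer would, in place of code of your own. Each camera call takes 0.05 s, during which the arm holds its last target.

### The job

Take the top electrode pot off the leaning stack in the stand: its two lugs sit under the clips of the pot below, so twist it anticlockwise (looking into its mouth) out of the clips and draw it off along the stack. Stand it upright on the floor of the steel instrument tray, setting it down rather than dropping it, and let go. Leave the lower pot in the stand and the other things on the trolley where they are.

Things in the scene. Friction and masses are not known exactly. Their poses are not given: they have to be found in the camera images.
- pot_top: Top one of two identical nested white plastic pots, 80 g. Origin: centre of its foot's underside; z along its axis out of the mouth (leans 30 deg from vertical at first), x towards one clip. 84 high to the rim, foot 53 diameter. Below height 42 it is a 53 cylinder and sits inside the lower pot (58 inside); from 52 to 84 it is a 64 cylinder, wall 3. At first its origin is 42 up the axis from pot_low's, x parallel.
- pot_top_grip (a point): On the pot's axis, 71 above its foot, amid two flat upright grip panels on its +y and -y sides (22 wide, heights 58 to 84, 66 apart outside). Grip here: fingers pointing down the pot's axis, closing along its y, tips at height 58 or more, clear of the lower pot's clips (they end at height 56 of this pot). Site axes as the pot's.
- pot_top_lug (a point): One of the top pot's two lugs (at +x and -x, heights 42 to 48, 18 wide, reaching 42 from the axis). Each starts under a clip roof of pot_low, 3 mm of play upward, so it cannot be pulled straight off; clockwise a stop blocks it. Turned anticlockwise looking into the mouth (+ about z) it is clear after 30 deg; 35 to 50 is a good turn. Then it lifts freely; clear of all after 60 mm along the axis.
- pot_low: The lower pot, same shape and frame as pot_top; stays in the stand. It rests loose in the stand's cup; each of its lugs lies between two prongs, which stop it turning (about 2 mm of play each way) but not lifting.
- pot_low_clip (a point): Under the roof of one of pot_low's two clips (+x and -x on its rim; pot_top has the same). A clip is 20 wide, 36 to 48.5 from the axis, heights 74 to 98 of its pot, roof underside at 93, open on the anticlockwise side, a 5 thick stop wall on the clockwise side.
- stand: Fixed grey stand, base plate 160 x 130 x 12, with a cup that leans 30 degrees from vertical towards the stand's -x side and holds the stack. Origin: centre of the plate's underside, z up. The stack's axis passes through (40, 0, 50) and leans to -x; the stack reaches about 210 above the work surface.
- tray: Fixed open steel instrument tray, 180 (x) x 150 (y) outside, 18 high, walls and floor 4 thick. Origin: centre of its underside; the floor to stand the pot on is 4 above it; z up.
- gel_bottle: Bystander: clear upright bottle, 52 diameter, 130 high. Origin: centre of its underside.
- tape_roll: Bystander: roll of paper tape lying flat, 80 diameter, 25 high. Origin: centre of its underside.
- mouse: Bystander: black computer mouse, 110 long, 32 high. Origin: centre of its underside.
- reflex_hammer: Bystander: reflex hammer lying flat, 200 long, head at +x, 28 high. Origin: on the surface under the middle of its shaft.
There are look-alikes about, which are no part of the job. Leave any purple or yellow look-alike of the pot_low alone.

How it is judged:
By the outcome, as a careful person would: the job done as asked, in the order asked, and still so for the second after the job is handed in, with the robot touching nothing.
It also fails if it takes over 43 s, if anything falls off the work surface, if the arm or the gripper's body presses on something with over 40 N, if the wrist force passes 120 N, or if a joint passes its speed limit or range.

## Working session

There is one attempt and no reset: what is moved stays moved. The work goes in short steps, Python scripts to look and compute and a shell command to move; the robot and the scene stay as the last step left them, time stands still between calls to the robot, and variables do not carry over. Pictures are saved under pics/ and viewed, and the job is handed in when it is done.

```bash
mkdir -p pics; ls
python3 - <<'E'
from bench import *
import cv2
print(sense())
for n in ["scene","top","wrist"]:
    s=snapshot(n); cv2.imwrite(f"pics/{n}0.png",s["frame"][:,:,::-1]); print(n,s["intrinsics"],s["extrinsics"],[k for k in s])
E
```

```text
pics
{'time': 0.0, 'joint_pos': array([-6.88910831e+01,  7.51681653e+00,  8.53307436e+01,  7.73454978e-04,
        8.72625669e+01, -4.89443921e+00]), 'qd': array([-0.01844757,  0.01719171, -0.03253626, -0.13146957,  0.01471906,
       -0.05705406]), 'joint_efforts': array([ 2.33198756e-03, -5.69398856e+01, -5.00548875e+01,  1.21062055e-05,
        1.49312324e-02, -2.32357860e-05]), 'tool_pos': array([ 262.86011726, -538.72258107,  230.21260535]), 'tcp_rot': array([-1.79890340e+02, -1.01657459e-02,  2.60033087e+01]), 'ft_force': array([ 0.16300114, -0.86916282,  1.06000079]), 'wrist_torque': array([ 0.00379551, -0.00695081,  0.01148284]), 'finger_gap': 85.53968061635818}
scene [[371.2756727    0.         317.16334208]
 [  0.         371.2756727  198.40414558]
 [  0.           0.           1.        ]] [[-3.96381136e-01 -7.75365224e-01  4.91620550e-01  1.00857620e+03]
 [ 9.18077039e-01 -3.37131056e-01  2.08511876e-01  1.95797546e+02]
 [ 4.06769744e-03  5.33995713e-01  8.45477399e-01  9.32782785e+02]
 [ 0.00000000e+00  0.00000000e+00  0.00000000e+00  1.00000000e+00]] ['frame', 'intrinsi
[... 196 characters left out ...]
-01  3.70834947e+02]
 [-9.99699842e-01 -2.30242620e-02 -8.37312425e-03  9.32557167e+00]
 [-1.11189741e-02  1.21846348e-01  9.92486693e-01  1.57697333e+03]
 [ 0.00000000e+00  0.00000000e+00  0.00000000e+00  1.00000000e+00]] ['frame', 'intrinsics', 'extrinsics']
wrist [[282.35665198   0.         319.57405017]
 [  0.         282.35665198 203.89574824]
 [  0.           0.           1.        ]] [[ 4.37817576e-01  8.56759153e-01  2.72542700e-01  3.32718719e+02]
 [-8.99063593e-01  4.17436469e-01  1.32028219e-01 -5.04948283e+02]
 [-6.52877411e-04 -3.02837494e-01  9.53041985e-01  3.72915094e+02]
 [ 0.00000000e+00  0.00000000e+00  0.00000000e+00  1.00000000e+00]] ['frame', 'intrinsics', 'extrinsics']
```

View pics/scene0.png

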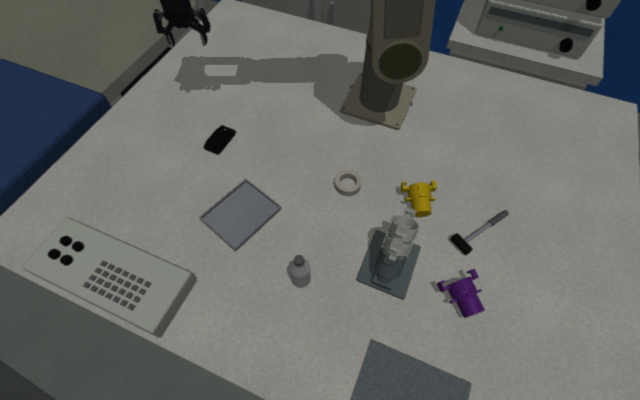

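View pics/top0.png

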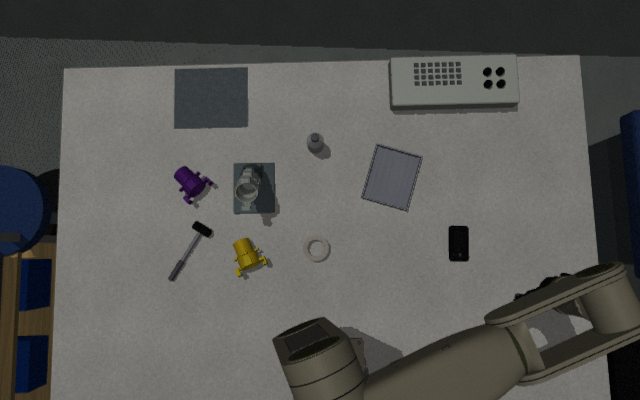

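View pics/wrist0.png

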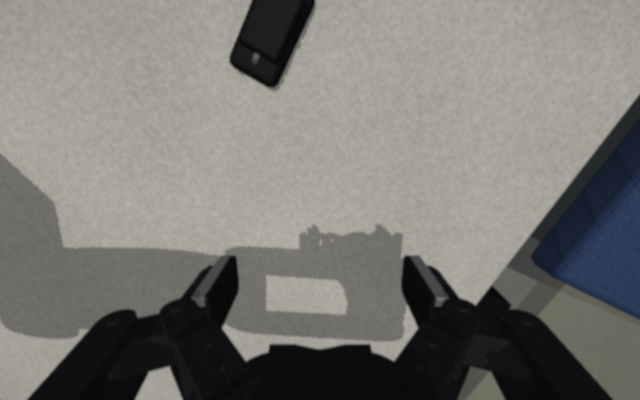

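Scene: the white stack stands in the grey stand at about scene (400,240) / top (248,185). The tray is at scene (241,213) / top (392,177). The look-alikes are the yellow pot at scene (420,198) and the purple pot at scene (463,293), both off the stand. Next I'll crop close.

```bash
cat > h.py <<'E'
import numpy as np, cv2
from scipy.spatial.transform import Rotation as Rn
def proj(P,K,T):
    P=np.atleast_2d(P); c=(np.linalg.inv(T)@np.c_[P,np.ones(len(P))].T)[:3].T
    c=c*[1,-1,-1]; u=(K@c.T).T; return u[:,:2]/u[:,2:]
def ray(px,K,T,z):
    d=np.linalg.inv(K)@np.array([px[0],px[1],1.]); d=T[:3,:3]@(d*[1,-1,-1]); o=T[:3,3]
    return o+d*(z-o[2])/d[2]
E
python3 - <<'E'
import cv2
a=cv2.imread("pics/scene0.png"); b=cv2.imread("pics/top0.png")
c=cv2.resize(a[195:305,345:435],None,fx=6,fy=5.4,interpolation=cv2.INTER_CUBIC) if 0 else cv2.resize(a[200:300,350:430],None,fx=6,fy=6,interpolation=cv2.INTER_CUBIC)
cv2.imwrite("pics/c1.png",c)
cv2.imwrite("pics/c2.png",cv2.resize(b[155:220,225:285],None,fx=9,fy=9,interpolation=cv2.INTER_CUBIC))
cv2.imwrite("pics/c3.png",cv2.resize(b[138:218,355:430],None,fx=7,fy=7,interpolation=cv2.INTER_CUBIC))
E
```

```text
(no output)
```

View pics/c1.png

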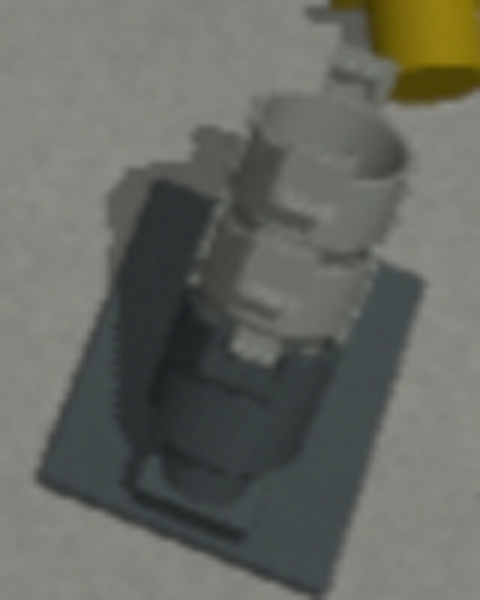

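View pics/c2.png

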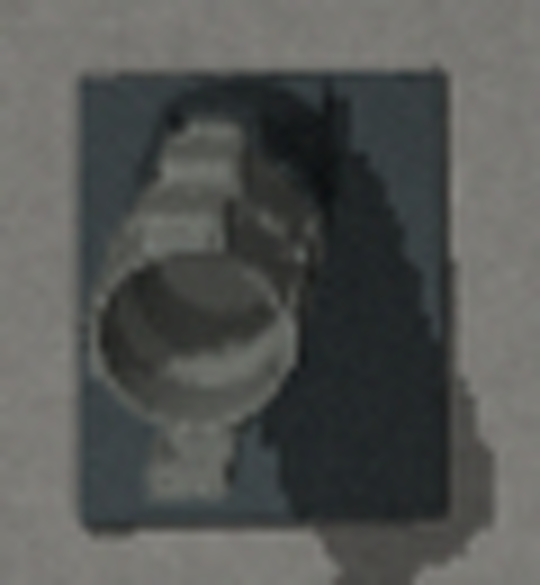

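View pics/c3.png

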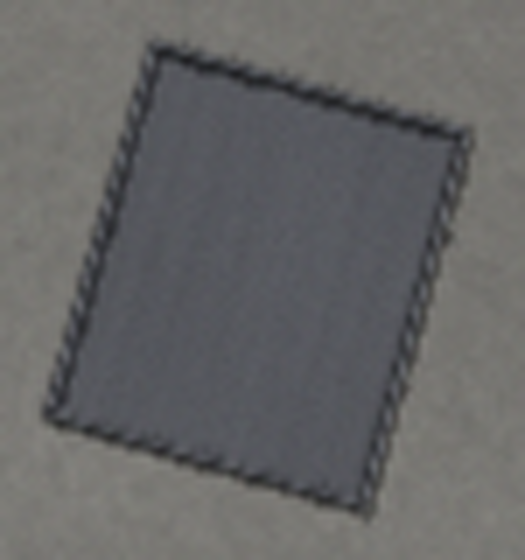

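```bash
cat > fit.py <<'E'
from h import *
from scipy.optimize import least_squares
K={};T={}
from bench import snapshot
S={n:snapshot(n) for n in ("top","scene")}
for n in S: K[n]=np.array(S[n]["intrinsics"]);T[n]=np.array(S[n]["extrinsics"])
ft=lambda c,o,f:[((x+.5)/f-.5+o[0],(y+.5)/f-.5+o[1]) for x,y in c]
# plate top corners: order (+x,+y),(+x,-y),(-x,-y),(-x,+y)
top=np.array(ft([(80,73),(445,73),(447,522),(80,525)],(225,155),9))
sc=np.array(ft([(325,597),(40,482),(155,180),(425,285)],(350,200),6))
# scene correspondence found by projecting ray hits
for t in top: print("top z12",ray(t,K["top"],T["top"],12).round(1))
for t in sc: print("sc z12",ray(t,K["scene"],T["scene"],12).round(1))
tray=ft([(153,45),(470,130),(368,517),(45,418)],(355,138),7)
for t in tray: print("tray z18",ray(t,K["top"],T["top"],18).round(1))
print("rim ray top z 150..210",[ray(((197.5)/9-.5+225,340.5/9-.5+155),K["top"],T["top"],z).round(1) for z in (160,190)])
print("rim ray sc",[ray((332.5/6-.5+350,137.5/6-.5+200),K["scene"],T["scene"],z).round(1) for z in (160,190)])
E
python3 fit.py
```

```text
top z12 [657.8 284.4  12. ]
top z12 [654.7 155.2  12. ]
top z12 [495.7 156.3  12. ]
top z12 [497.6 284.6  12. ]
sc z12 [660.7 286.1  12. ]
sc z12 [661.1 159.6  12. ]
sc z12 [502.8 158.4  12. ]
sc z12 [504.9 287.4  12. ]
tray z18 [ 706.  -171.6   18. ]
tray z18 [ 663.4 -313.2   18. ]
tray z18 [ 489.4 -259.5   18. ]
tray z18 [ 537.1 -117.1   18. ]
rim ray top z 150..210 [array([543.7, 221.2, 160. ]), array([540. , 216.8, 190. ])]
rim ray sc [array([538.1, 222.4, 160. ]), array([556.4, 221.4, 190. ])]
```

Stand centre is about (579,221), yaw ≈ 0, and it leans towards the robot (-x). The plate edges measure about 130 × 160, as they should. The tray's sides come out at about 148 × 180, centred near (599,-215). Candidates are the white stack at top px (248,185), the purple look-alike at (190,182) and the yellow one at (245,257). The crop confirms white pots in the grey stand, with the rim centre near top px (247,193). Now I'll move to a wrist-camera view along the stack axis.

```bash
cat >> h.py <<'E'
def Rt(rpy): return Rn.from_euler('xyz',rpy,degrees=True)
def go(p0,r0,p1,r1):
    """shift in p0's tool axes, and rotvec (tool axes)"""
    a=Rt(r0) if not isinstance(r0,Rn) else r0; b=Rt(r1) if not isinstance(r1,Rn) else r1
    d=a.inv().apply(np.array(p1)-np.array(p0)); rv=(a.inv()*b).as_rotvec()
    print("shift",d.round(1),"norm",np.linalg.norm(d).round(1),"rotvec",rv.round(4),"deg",np.degrees(np.linalg.norm(rv)).round(2), "shift in end axes",b.inv().apply(np.array(p1)-np.array(p0)).round(1)); return d,rv
E
python3 - <<'E'
from h import *
go([262.9,-538.7,230.2],[180,0,26],[490,221,280],[180,-30,0])
E
```

```text
shift [ 537.1 -583.3  -49.8] norm 794.5 rotvec [-0.1188  0.5145  0.4433] deg 39.5 shift in end axes [ 221.6 -759.7   70.4]
```

```bash
python3 -m creep '{"translation": [[17,-18,-4],[33,-36,-6],[33,-36,-6],[33,-36,-6],[33,-36,-6],[33,-36,-6],[33,-36,-4],[33,-36,-3],[33,-36,-3],[33,-36,-3]], "rotation": [[0,0,0],[0,0,0],[0,0,0],[0,0,0],[0,0,0],[0,0,0],[0,0,0],[0,0,0],[0,0,0],[0,0,0]], "claw": [85,85,85,85,85,85,85,85,85,85]}'
python3 - <<'E'
from bench import *
from h import *
s=sense(); print(s["time"],s["joint_pos"].round(1))
go(s["tool_pos"],s["tcp_rot"],[490,221,280],[180,-30,0])
E
```

```text
time: 1.25
tool_pos: [395.4, -92.4, 278.7]
tcp_rot: [180.0, -0.0, 26.0]
ft_force: [2.1, -0.5, 0.3]
finger_gap: 85.2
1.25 [-20.4 -24.7 109.4  -0.   95.3  43.6]
shift [ 222.3 -240.3   -1.4] norm 327.3 rotvec [-0.1181  0.5136  0.4431] deg 39.45 shift in end axes [  82.6 -313.4   46.1]
```

```bash
python3 -m creep '{"translation": [[33,-36,0],[33,-36,0],[33,-36,0],[33,-36,0],[33,-36,0],[30,-32,0],[22,-24,0],[0,0,0],[0,0,0],[0,0,0]], "rotation": [[0,0,0],[0,0,0],[0,0,0],[0,0,0],[0,0,0],[0,0,0],[0,0,0],[-0.024,0.103,0.089],[-0.024,0.103,0.089],[-0.024,0.103,0.089]], "claw": [85,85,85,85,85,85,85,85,85,85]}'
python3 - <<'E'
from bench import *
from h import *
s=sense(); print(s["time"],s["joint_pos"].round(1))
go(s["tool_pos"],s["tcp_rot"],[490,221,280],[180,-30,0])
E
```

```text
time: 2.25
tool_pos: [487.3, 213.4, 277.8]
tcp_rot: [178.3, -18.2, 10.7]
ft_force: [-0.6, 0.8, 0.1]
finger_gap: 85.0
2.25 [ 21.6 -21.2 108.8  -5.3  74.9 101.8]
shift [ 4.5 -7.  -1. ] norm 8.4 rotvec [-0.0463  0.2025  0.1732] deg 15.5 shift in end axes [ 3.4 -7.6 -0.5]
```

```bash
python3 -m creep '{"translation": [[0,0,0],[0,0,0],[0,0,0]], "rotation": [[-0.024,0.103,0.089],[-0.024,0.103,0.089],[0,0,0]], "claw": [85,85,85]}'
python3 - <<'E'
from bench import *
from h import *
s=sense(); print(s["time"],s["joint_pos"].round(1),s["tool_pos"],s["tcp_rot"])
for n in ["wrist","scene","top"]:
    f=snapshot(n); np.savez(f"pics/{n}1.npz",frame=f["frame"],K=f["intrinsics"],T=f["extrinsics"]); cv2.imwrite(f"pics/{n}1.png",f["frame"][:,:,::-1])
E
```

```text
time: 2.55
tool_pos: [484.5, 213.1, 275.6]
tcp_rot: [179.9, -30.0, -0.1]
ft_force: [-0.4, 1.1, -1.3]
finger_gap: 85.7
2.55 [ 27.3 -30.7 118.9 -14.7  65.5 120.4] [484.49952141 213.13072433 275.59766584] [ 1.79927468e+02 -2.99840127e+01 -7.06762698e-02]
```

View pics/wrist1.png

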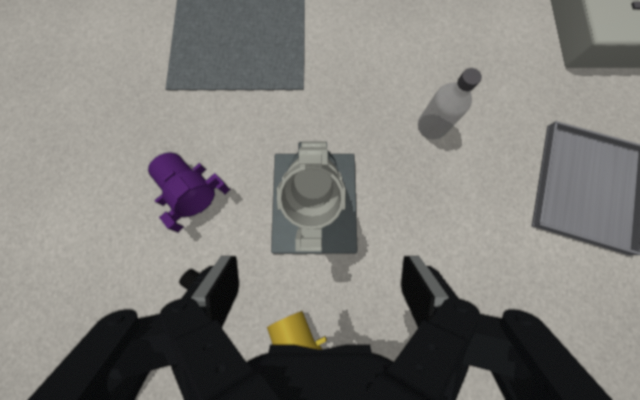

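Run:
```python
import cv2
a=cv2.imread("pics/wrist1.png")
cv2.imwrite("pics/c4.png",cv2.resize(a[130:262,262:366],None,fx=5,fy=4.5 if 0 else 5,interpolation=cv2.INTER_CUBIC)[:600])
```

```text
(no output)
```

View pics/c4.png

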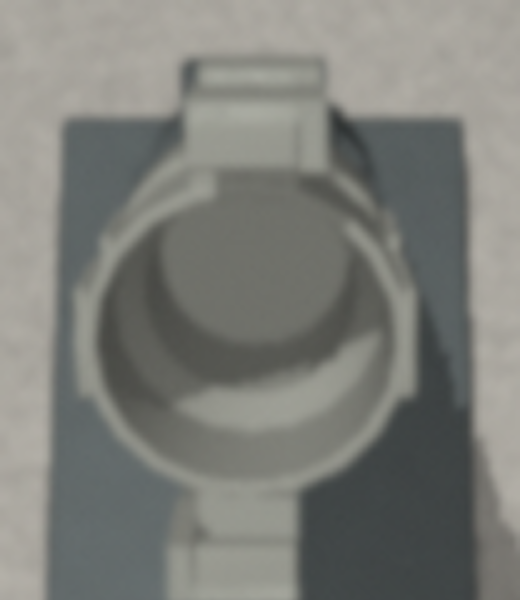

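```bash
cat > fit2.py <<'E'
from h import *
from scipy.optimize import least_squares
D={n:np.load(f"pics/{n}1.npz") for n in ("wrist","scene","top")}
f=lambda c:((c[0]+.5)/5-.5+262,(c[1]+.5)/5-.5+130)
P=[[11,33,84],[-11,33,84],[11,-33,84],[-11,-33,84],[48.5,10,98],[48.5,-15,98],[36,10,98],[36,-15,98],[-36,15,98],[-36,-10,98]]
C=[(79,290),(79,392),(416,290),(416,397),(188,95),(330,101),(188,166),(330,170),(168,543),(300,543)]
P=np.array(P,float);C=np.array([f(c) for c in C])
w=D["wrist"]
def pose(q): return Rn.from_euler('ZYZ',[q[3],-30+q[5],q[4]],degrees=True),np.array(q[:3])
def res(q,full=False):
    R,t=pose(q); r=(proj(R.apply(P)+t,w["K"],w["T"])-C)
    return np.r_[r.ravel(), q[3]/10, q[4]/20-0, q[5]/1.0]
q0=[590,221,100,0,0,0]
s=least_squares(res,q0,loss='soft_l1')
print(s.x.round(2)); print((res(s.x)[:20].reshape(-1,2)).round(2))
R,t=pose(s.x); print("rim",(t+R.apply([0,0,84])).round(1),"grip",(t+R.apply([0,0,71])).round(1), "axis",R.apply([0,0,1]).round(3))
np.save("q.npy",s.x)
for n,(o,sz,k) in {"wrist":((262,130),(104,120),5),"scene":((350,190),(85,100),6),"top":((225,150),(60,65),9)}.items():
    d=D[n]; im=d["frame"][:,:,::-1]; im=cv2.resize(im[o[1]:o[1]+sz[1],o[0]:o[0]+sz[0]],None,fx=k,fy=k,interpolation=cv2.INTER_CUBIC)
    def draw(pts,col):
        u=proj(R.apply(pts)+t,d["K"],d["T"]); u=((u-o+.5)*k-.5); cv2.polylines(im,[np.round(u*8).astype(np.int32)],True,col,1,cv2.LINE_AA,3)
    th=np.linspace(0,2*np.pi,60)
    draw(np.c_[32*np.cos(th),32*np.sin(th),0*th+84],(0,0,255)); draw(np.c_[29*np.cos(th),29*np.sin(th),0*th+84],(0,0,255))
    draw(np.c_[32*np.cos(th),32*np.sin(th),0*th+42],(255,0,0))
    for sg in (1,-1):
        draw(np.array([[11,33,84],[-11,33,84],[-11,33,58],[11,33,58]])*[1,sg,1],(0,255,0))
        draw(np.array([[36,10,98],[48.5,10,98],[48.5,-15,98],[36,-15,98]])*[sg,sg,1],(0,255,255))
        draw(np.array([[36,10,56],[48.5,10,56],[48.5,-15,56],[36,-15,56]])*[sg,sg,1],(255,255,0))
    cv2.imwrite(f"pics/ov_{n}.png",im[:600])
E
python3 fit2.py
```

```text
[ 5.8656e+02  2.2055e+02  9.7950e+01 -4.5000e-01 -7.0000e-02  2.3000e-01]
[[-0.62 -0.76]
 [ 0.24  0.59]
 [ 0.69 -0.28]
 [-0.08  0.04]
 [-0.07  0.55]
 [ 0.15 -0.44]
 [ 0.14  0.62]
 [-0.07  0.02]
 [ 0.03 -0.27]
 [-0.41 -0.09]]
rim [544.8 220.9 170.9] grip [551.3 220.8 159.6] axis [-0.497  0.004  0.868]
```

View pics/ov_wrist.png

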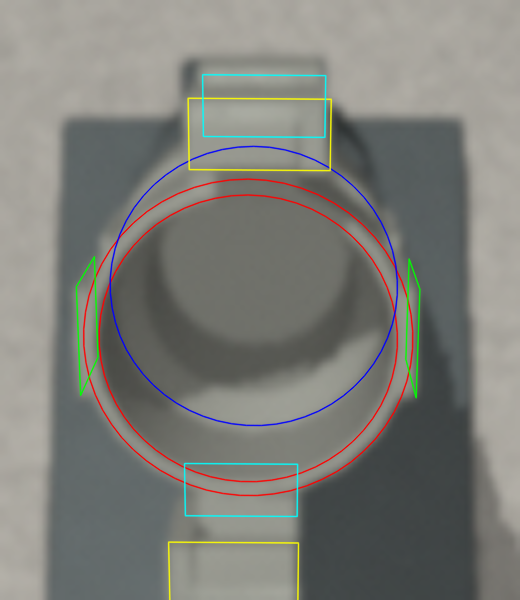

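View pics/ov_scene.png

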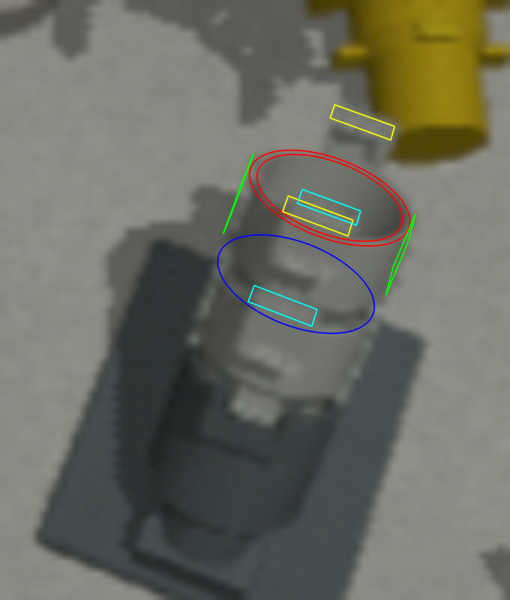

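View pics/ov_top.png

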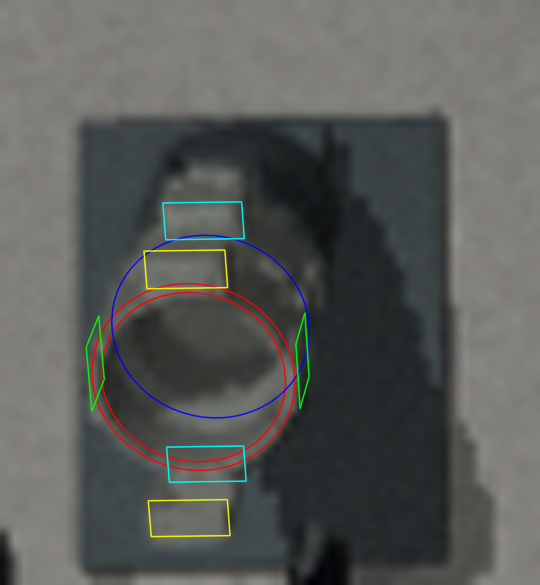

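```bash
python3 - <<'E'
from h import *
d=np.load("pics/wrist1.npz"); f=lambda c:((c[0]+.5)/5-.5+262,(c[1]+.5)/5-.5+130)
for c in [(65,120),(463,120)]: print(ray(f(c),d["K"],d["T"],12))
for c in [(271.5,252.5),(357,253)]: print(ray(c,d["K"],d["T"],12))
E
python3 - <<'E'
from h import *
from bench import *
s=sense(); R=Rt([180,-30,-0.3])
q=np.load("q.npy"); ax=np.array([-.5,0,.866])
grip=np.array([551.3,220.8,159.6])
for h in (45,):
  go(s["tool_pos"],s["tcp_rot"],grip+ax*(-16+h),R)   # TCP at height 55 + h
E
```

```text
[656.74523739 284.32704125  12.        ]
[656.53064163 156.4413978   12.        ]
[500.03344574 283.98347353  12.        ]
[498.99117376 156.81284269  12.        ]
shift [ -4.1  -7.5 106.6] norm 107.0 rotvec [-0.0022  0.0003  0.0062] deg 0.38 shift in end axes [ -4.2  -7.7 106.6]
```

```bash
python3 -m creep '{"translation": [[-1,-2,20],[-1,-2,35],[-1,-2,35],[-1,-1.5,16.5],[0,0,0]], "rotation": [[-0.001,0,0.003],[-0.001,0,0.003],[0,0,0],[0,0,0],[0,0,0]], "claw": [85,85,85,85,85]}'
python3 - <<'E'
from bench import *
from h import *
s=sense(); print(s["time"],s["joint_pos"].round(1),s["tool_pos"],s["tcp_rot"])
for n in ["wrist"]:
    f=snapshot(n); np.savez(f"pics/{n}2.npz",frame=f["frame"],K=f["intrinsics"],T=f["extrinsics"]); cv2.imwrite(f"pics/{n}2.png",f["frame"][:,:,::-1])
E
```

```text
time: 3.2
tool_pos: [536.9, 219.0, 181.0]
tcp_rot: [179.9, -29.7, -0.4]
ft_force: [0.2, 0.7, -0.5]
finger_gap: 84.6
3.2 [ 24.8 -17.9 119.5 -15.7  52.3 122. ] [536.89755982 218.97899601 181.01192605] [179.85642935 -29.69428697  -0.4186431 ]
```

View pics/wrist2.png

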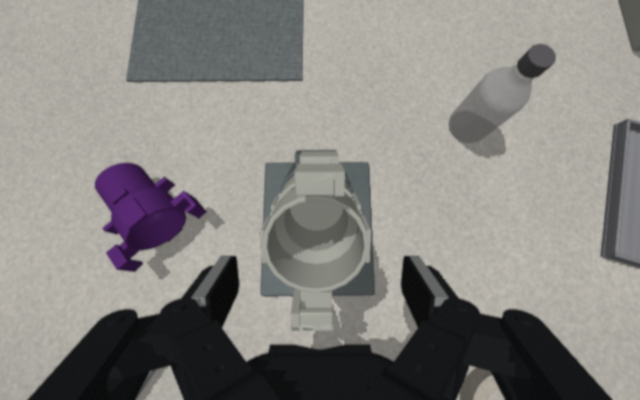

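Run:
```python
from h import *
d=np.load("pics/wrist2.npz"); im=d["frame"][:,:,::-1]
R=Rt([179.86,-29.7,-.42]); t=np.array([536.9,219,181.0])
print(proj(R.apply([[0,0,0],[0,42,-13],[0,-42,-13],[0,42,-32],[0,0,45]])+t,d["K"],d["T"]).round(1))
cv2.imwrite("pics/c5.png",cv2.resize(im[140:345,240:395],None,fx=2.9 if 0 else 4,fy=4,interpolation=cv2.INTER_CUBIC)[:,:620][:600] if 0 else cv2.resize(im[140:338,225:425],None,fx=3,fy=3,interpolation=cv2.INTER_CUBIC))
cv2.imwrite("pics/c6.png",cv2.resize(im[140:240,240:395],None,fx=5,fy=5,interpolation=cv2.INTER_CUBIC))
cv2.imwrite("pics/c7.png",cv2.resize(im[235:335,240:395],None,fx=5,fy=5,interpolation=cv2.INTER_CUBIC))
```

```text
[[319.4 258.5]
 [400.1 270.6]
 [238.7 270.8]
 [411.5 292.6]
 [319.4 227.9]]
```

View pics/c6.png

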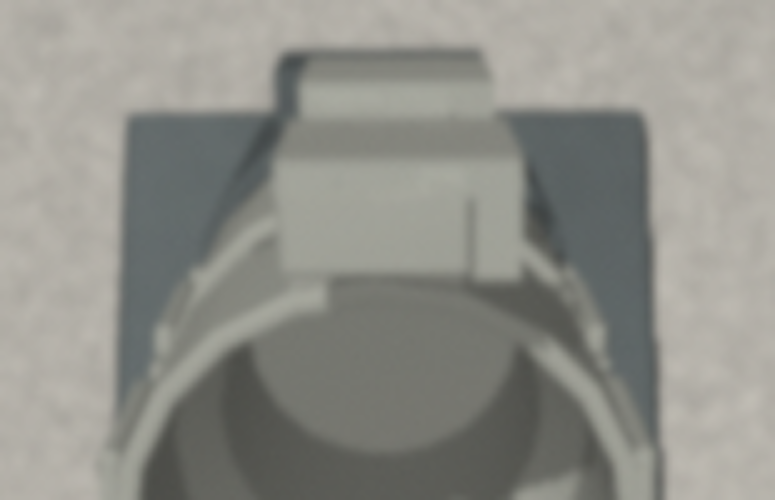

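View pics/c7.png

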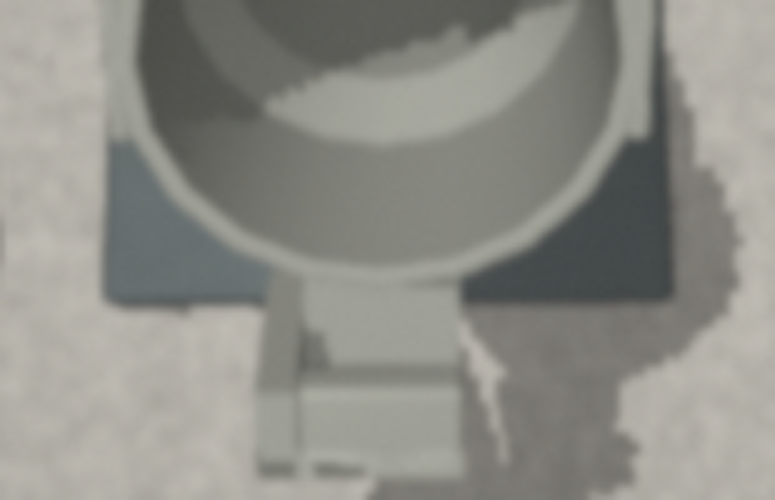

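```bash
cat > fit3.py <<'E'
from h import *
from scipy.optimize import least_squares
w=np.load("pics/wrist2.npz")
a=lambda c:((c[0]+.5)/5-.5+240,(c[1]+.5)/5-.5+140); b=lambda c:((c[0]+.5)/5-.5+240,(c[1]+.5)/5-.5+235)
P=np.array([[48.5,10,98],[48.5,-15,98],[36,10,98],[36,-15,98],[-36,15,98],[-36,-10,98],[-48.5,-10,98],[-11,33,84],[-11,-33,84],[11,-33,84],[11,33,84]],float)
C=np.array([a((277,157)),a((524,158)),a((281,275)),a((523,281)),b((258,390)),b((460,383)),b((461,475)),b((105,138)),b((652,138)),a((655,452)),a((105,455))])
def pose(q): return Rn.from_euler('ZYZ',[q[3],-30+q[5],q[4]],degrees=True),np.array(q[:3])
def res(q):
    R,t=pose(q); r=(proj(R.apply(P)+t,w["K"],w["T"])-C)
    return np.r_[r.ravel(), q[3]/10, q[4]/20, q[5]/1.0]
s=least_squares(res,[586,221,98,0,0,0],loss='soft_l1'); q=s.x
print(q.round(2)); print(res(q)[:22].reshape(-1,2).round(2))
R,t=pose(q); print("grip",(t+R.apply([0,0,71])).round(1),"axis",R.apply([0,0,1]).round(3),"y",R.apply([0,1,0]).round(3))
np.save("q2.npy",q)
Tt=Rt([179.86,-29.7,-.42]); tp=np.array([536.9,219,181.0])
print("in tool frame: origin",Tt.inv().apply(t-tp).round(2),"h55",Tt.inv().apply(t+R.apply([0,0,55])-tp).round(2),"axis",Tt.inv().apply(R.apply([0,0,1])).round(3),"y",Tt.inv().apply(R.apply([0,1,0])).round(3))
E
python3 fit3.py
```

```text
[ 5.8575e+02  2.2116e+02  9.8400e+01 -1.7000e-01 -3.0000e-01  4.1000e-01]
[[ 0.09  0.33]
 [ 0.3   0.15]
 [-0.11  0.63]
 [-0.18 -0.58]
 [-1.02 -0.55]
 [ 0.69  0.74]
 [ 0.18 -0.4 ]
 [ 1.15  0.58]
 [-0.84  0.41]
 [ 0.58 -0.52]
 [-1.1  -1.02]]
grip [550.7 221.3 160.1] axis [-0.494  0.001  0.87 ] y [0.008 1.    0.003]
in tool frame: origin [ 1.49 -2.75 95.94] h55 [ 1.6  -2.5  40.94] axis [ 0.002  0.005 -1.   ] y [ 0.001 -1.    -0.005]
```

```bash
python3 -m creep '{"translation": [[0.8,-1.5,10],[0.8,-1,10],[0,0,10],[0,0,9],[0,0,0],[0,0,0]], "rotation": [[0,0,0],[0,0,0],[0,0,0],[0,0,0],[0,0,0],[0,0,0]], "claw": [85,85,85,85,85,85]}' 40
python3 - <<'E'
from bench import *
from h import *
s=sense(); print(s["time"],s["joint_pos"].round(1),s["tool_pos"],s["tcp_rot"])
for n in ["wrist"]:
    f=snapshot(n); np.savez(f"pics/{n}3.npz",frame=f["frame"],K=f["intrinsics"],T=f["extrinsics"]); cv2.imwrite(f"pics/{n}3.png",f["frame"][:,:,::-1])
E
```

```text
time: 3.85
tool_pos: [557.5, 222.5, 150.7]
tcp_rot: [-180.0, -30.0, -0.5]
ft_force: [-0.4, 0.6, 0.8]
finger_gap: 85.0
3.85 [ 24.1 -12.7 118.7 -16.3  47.5 122.8] [557.52001089 222.45428659 150.65169948] [-179.9817515   -29.99049789   -0.47493912]
```

View pics/wrist3.png

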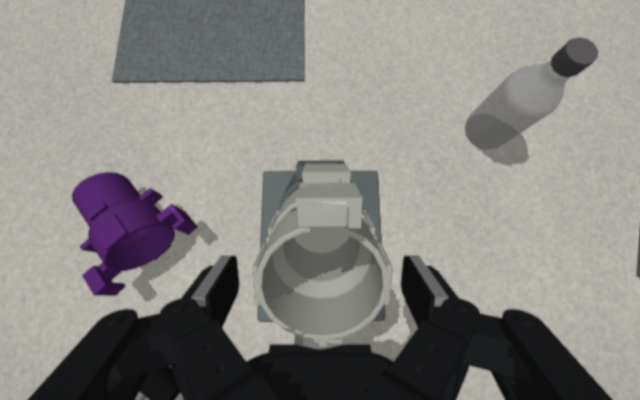

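```bash
python3 -m creep '{"translation": [[-1,1.2,3],[0,0,0],[0,0,0],[0,0,0],[0,0,0],[0,0,0],[0,0,0],[0,0,0]], "rotation": [[0,0,0],[0,0,0],[0,0,0],[0,0,0],[0,0,0],[0,0,0],[0,0,0],[0,0,0]], "claw": [85,75,68,60,58,58,58,58]}' 40
python3 - <<'E'
from bench import *
from h import *
s=sense(); print(s["time"],s["joint_pos"].round(1),s["tool_pos"],s["tcp_rot"],s["ft_force"],s["wrist_torque"],s["finger_gap"])
for n in ["wrist"]:
    f=snapshot(n); np.savez(f"pics/{n}4.npz",frame=f["frame"],K=f["intrinsics"],T=f["extrinsics"]); cv2.imwrite(f"pics/{n}4.png",f["frame"][:,:,::-1])
E
```

```text
time: 4.7
tool_pos: [558.3, 221.4, 148.5]
tcp_rot: [-180.0, -30.1, -0.5]
ft_force: [-4.8, -0.9, 4.9]
finger_gap: 65.2
4.7 [ 23.9 -12.6 118.8 -16.3  47.1 122.7] [558.3436917  221.43159384 148.48877817] [-179.95277946  -30.05116647   -0.49061313] [-4.81532369 -0.91449931  4.88253373] [-0.21370241  0.67046363 -0.13790414] 65.15315465233236
```

View pics/wrist4.png

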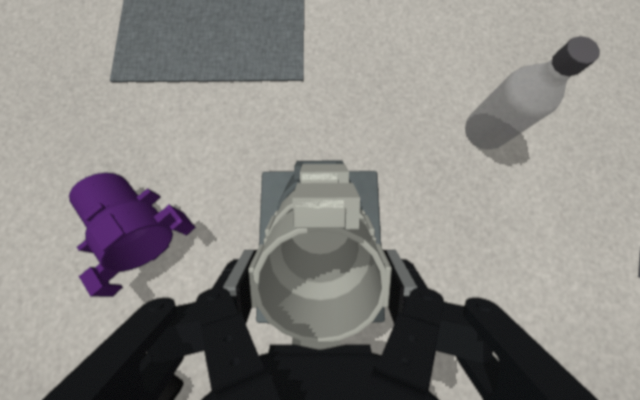

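```bash
python3 -m creep '{"translation": [[0,0,-1.2],[0,0,0],[0,0,0],[0,0,0],[0,0,0]], "rotation": [[0,0,0],[0,0,-0.06],[0,0,-0.06],[0,0,-0.06],[0,0,0]], "claw": [58,58,58,58,58]}' 40
python3 - <<'E'
from bench import *
s=sense(); print(s["joint_pos"].round(1),s["tool_pos"],s["tcp_rot"],s["ft_force"],s["wrist_torque"],s["finger_gap"])
E
```

```text
time: 5.25
tool_pos: [557.8, 221.4, 149.0]
tcp_rot: [174.1, -29.5, 11.5]
ft_force: [0.9, 0.1, -0.4]
finger_gap: 65.2
[ 23.9 -12.7 118.9 -16.3  47.2 112.4] [557.79395952 221.39811861 149.0142913 ] [174.10305246 -29.51481236  11.45152386] [ 0.9273447  0.1443154 -0.3849265] [-0.0774631   0.22149315 -0.01284937] 65.22594214001077
```

Ten degrees turned with nearly zero load. I'll continue to about 42°.

```bash
python3 -m creep '{"translation": [[0,0,0],[0,0,0],[0,0,0],[0,0,0],[0,0,0],[0,0,0],[0,0,0],[0,0,0]], "rotation": [[0,0,-0.08],[0,0,-0.08],[0,0,-0.08],[0,0,-0.08],[0,0,-0.08],[0,0,-0.08],[0,0,-0.08],[0,0,0]], "claw": [58,58,58,58,58,58,58,58]}' 40
python3 - <<'E'
from bench import *
from h import *
s=sense(); print(s["joint_pos"].round(1),s["tool_pos"],s["tcp_rot"],s["ft_force"],s["wrist_torque"],s["finger_gap"])
for n in ["wrist","scene"]:
    f=snapshot(n); np.savez(f"pics/{n}5.npz",frame=f["frame"],K=f["intrinsics"],T=f["extrinsics"]); cv2.imwrite(f"pics/{n}5.png",f["frame"][:,:,::-1])
cv2.imwrite("pics/c8.png",cv2.resize(f["frame"][190:300,340:450,::-1],None,fx=5,fy=5,interpolation=cv2.INTER_CUBIC))
E
```

```text
time: 6.05
tool_pos: [557.8, 221.4, 149.0]
tcp_rot: [158.7, -21.7, 46.0]
ft_force: [1.0, -0.8, -0.1]
finger_gap: 65.6
[ 23.9 -12.7 118.9 -16.3  47.2  80.3] [557.77137008 221.37062194 149.00929115] [158.73220389 -21.73116045  46.03201191] [ 1.01806213 -0.78882123 -0.1176182 ] [-0.07483923  0.20082301 -0.05053684] 65.59565871545233
```

View pics/wrist5.png

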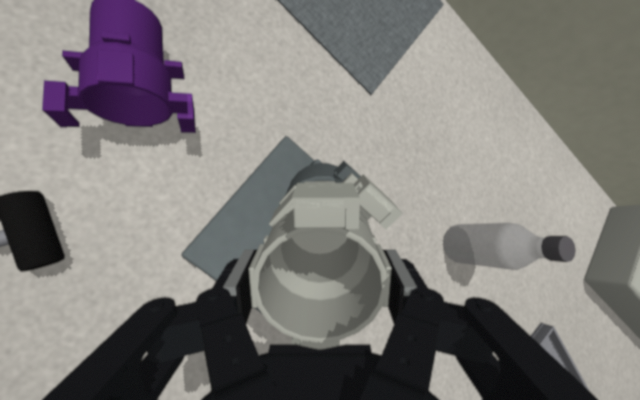

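View pics/c8.png

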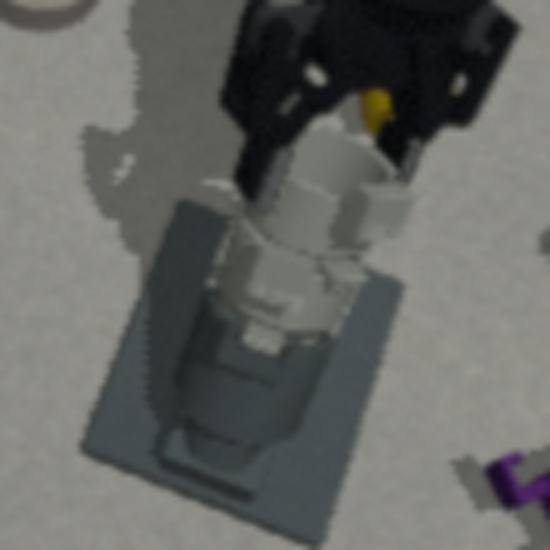

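```bash
python3 -m creep '{"translation": [[0,0,-4],[0,0,-6],[0,0,-8],[0,0,-8],[0,0,0]], "rotation": [[0,0,0],[0,0,0],[0,0,0],[0,0,0],[0,0,0]], "claw": [58,58,58,58,58]}' 40
python3 - <<'E'
from bench import *
from h import *
s=sense(); print(s["joint_pos"].round(1),s["tool_pos"],s["ft_force"],s["wrist_torque"],s["finger_gap"])
f=snapshot("scene"); cv2.imwrite("pics/c9.png",cv2.resize(f["frame"][190:300,340:450,::-1],None,fx=5,fy=5,interpolation=cv2.INTER_CUBIC))
E
```

```text
time: 6.65
tool_pos: [545.0, 222.0, 173.6]
tcp_rot: [158.7, -21.9, 46.1]
ft_force: [0.3, 0.3, -0.9]
finger_gap: 64.7
[ 24.7 -16.4 119.2 -16.   50.5  80.1] [545.04860583 222.0156682  173.6302347 ] [ 0.28075607  0.27616697 -0.8611086 ] [0.04840303 0.32132536 0.02786616] 64.7392737277725
```

View pics/c9.png

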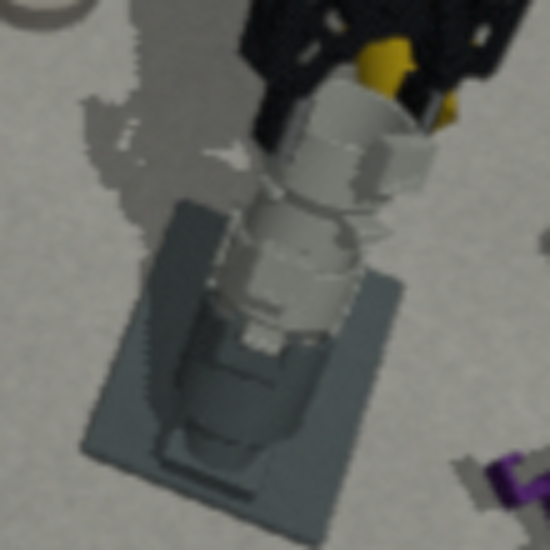

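Top pot is rising at px (350,150); the lower pot is still seated. Continuing.

```bash
python3 -m creep '{"translation": [[0,0,-10],[0,0,-14],[0,0,-14],[0,0,-14],[0,0,-10],[0,0,0]], "rotation": [[0,0,0],[0,0,0],[0,0,0],[0,0,0],[0,0,0],[0,0,0]], "claw": [58,58,58,58,58,58]}' 40
python3 - <<'E'
from bench import *
from h import *
s=sense(); print(s["joint_pos"].round(1),s["tool_pos"],s["ft_force"],s["wrist_torque"],s["finger_gap"])
f=snapshot("scene"); cv2.imwrite("pics/c10.png",cv2.resize(f["frame"][180:300,340:450,::-1],None,fx=5,fy=5,interpolation=cv2.INTER_CUBIC))
E
```

```text
time: 7.3
tool_pos: [514.0, 222.2, 227.3]
tcp_rot: [158.7, -21.9, 46.1]
ft_force: [-0.4, -0.2, -0.6]
finger_gap: 65.0
[ 26.6 -24.  119.3 -15.5  58.2  79.8] [514.00166355 222.17640638 227.32455784] [-0.38423616 -0.15325264 -0.61306883] [0.00827355 0.35383239 0.02842354] 65.03874022771232
```

View pics/c10.png

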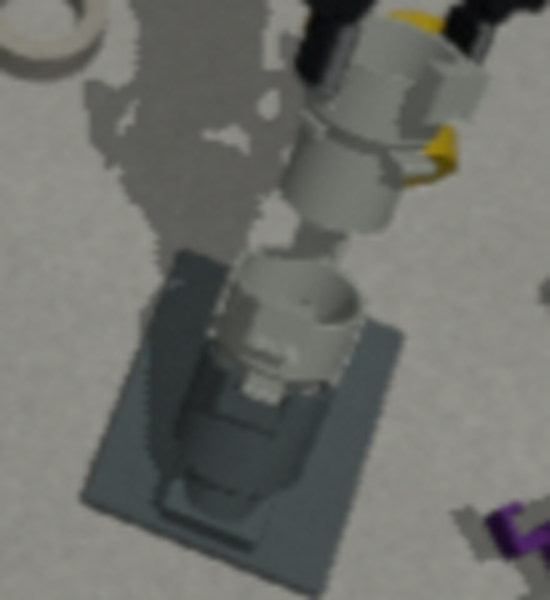

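Run:
```python
from bench import *
from h import *
s=sense(); p,r=s["tool_pos"],s["tcp_rot"]
z=Rt(r).apply([0,0,1]); ax=np.cross(z,[0,0,-1]); a=np.arcsin(np.linalg.norm(ax)); W=Rn.from_rotvec(ax/np.linalg.norm(ax)*a); R1=W*Rt(r)
print(R1.as_euler('xyz',degrees=True))
go(p,r,[530,180,300],R1)
go([530,180,300],R1,[599,-215.4,280],R1)
for n,px in (("top",[(372.5,144.5),(421.5,156.5),(407,211.5),(361,197)]),):pass
f=snapshot("scene"); cv2.imwrite("pics/c11.png",cv2.resize(f["frame"][172:256,194:288,::-1],None,fx=7,fy=7,interpolation=cv2.INTER_CUBIC))
```

```text
[-1.80000000e+02  1.27222187e-14  4.19286427e+01]
shift [  9.7  65.4 -55.6] norm 86.4 rotvec [ 0.3534 -0.3893  0.    ] deg 30.12 shift in end axes [-16.1  42.  -73.8]
shift [-212.9  340.3   20. ] norm 401.9 rotvec [0. 0. 0.] deg 0.0 shift in end axes [-212.9  340.3   20. ]
```

View pics/c11.png

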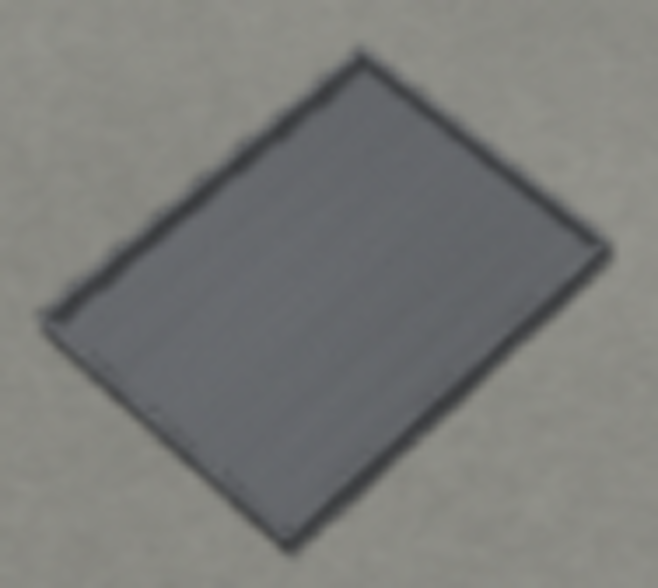

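```bash
python3 -m creep '{"translation": [[2,13,-11],[2,13,-11],[0,15,-15],[-3,10,-15],[-4,10,-15],[-4,8,-10],[0,0,0]], "rotation": [[0.05,-0.055,0],[0.06,-0.066,0],[0.06,-0.066,0],[0.06,-0.066,0],[0.06,-0.066,0],[0.063,-0.07,0],[0,0,0]], "claw": [58,58,58,58,58,58,58]}' 40
python3 - <<'E'
from bench import *
from h import *
s=sense(); print(s["joint_pos"].round(1),s["tool_pos"],s["tcp_rot"],s["ft_force"],s["wrist_torque"],s["finger_gap"])
f=snapshot("scene"); o=f["extrinsics"]
for c in [(362,48),(612,250),(290,553),(43,318)]: print(ray(((c[0]+.5)/7-.5+194,(c[1]+.5)/7-.5+172),f["intrinsics"],o,18).round(1))
go(s["tool_pos"],s["tcp_rot"],[599,-215.4,280],[180,0,s["tcp_rot"][2]])
E
```

```text
time: 8.1
tool_pos: [530.0, 164.3, 312.2]
tcp_rot: [-179.9, 0.2, 41.8]
ft_force: [-0.2, -0.8, -1.9]
finger_gap: 65.4
[12.  -0.4 85.1 -0.  95.6 60.2] [530.04156807 164.34429857 312.2144224 ] [-179.90687492    0.24735485   41.75842837] [-0.19899924 -0.84950261 -1.88205624] [ 0.07057458 -0.03844532  0.02814857] 65.38622833172857
[ 497.7 -256.7   18. ]
[ 545.7 -113.    18. ]
[ 715.7 -165.9   18. ]
[ 665.7 -309.    18. ]
shift [-201.3  329.3   32.5] norm 387.3 rotvec [-0.0016  0.0043 -0.    ] deg 0.26 shift in end axes [-201.5  329.2   32.2]
```

```bash
python3 -m creep '{"translation": [[-10,16,1],[-20,33,3],[-22,36,3],[-24,40,3],[-24,40,3],[-24,40,3],[-24,40,3],[-22,36,3],[-20,30,3],[-10,16,3]], "rotation": [[0,0,0],[0,0,0],[0,0,0],[0,0,0],[0,0,0],[0,0,0],[0,0,0],[0,0,0],[0,0,0],[0,0,0]], "claw": [58,58,58,58,58,58,58,58,58,58]}' 40
python3 - <<'E'
from bench import *
from h import *
s=sense(); print(s["joint_pos"].round(1),s["tool_pos"],s["tcp_rot"],s["ft_force"],s["finger_gap"])
go(s["tool_pos"],s["tcp_rot"],[601,-213,150],[180,0,s["tcp_rot"][2]])
for n in ["wrist","scene"]:
    f=snapshot(n); np.savez(f"pics/{n}6.npz",frame=f["frame"],K=f["intrinsics"],T=f["extrinsics"]); cv2.imwrite(f"pics/{n}6.png",f["frame"][:,:,::-1])
E
```

```text
time: 9.15
tool_pos: [597.1, -213.2, 283.9]
tcp_rot: [180.0, 0.1, 41.8]
ft_force: [-0.7, -0.8, -1.3]
finger_gap: 65.3
[-24.2  11.9  74.9  -0.1  93.2  24. ] [ 597.11711328 -213.19010631  283.87497433] [1.79954317e+02 1.19125418e-01 4.18149669e+01] [-0.74834587 -0.77742843 -1.27123149] 65.29961547686146
shift [  3.3   2.3 133.9] norm 133.9 rotvec [0.0008 0.0021 0.    ] deg 0.13 shift in end axes [  3.    2.4 133.9]
```

View pics/wrist6.png

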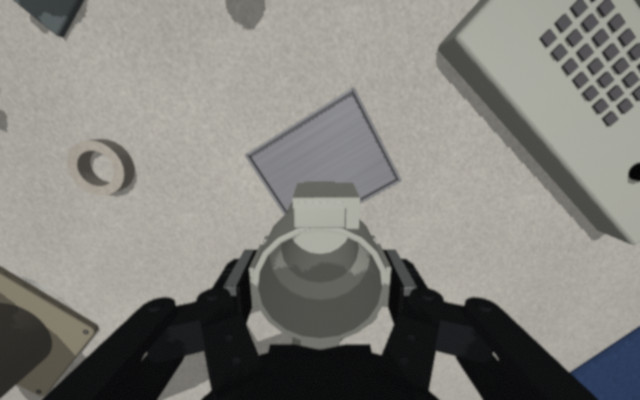

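View pics/scene6.png

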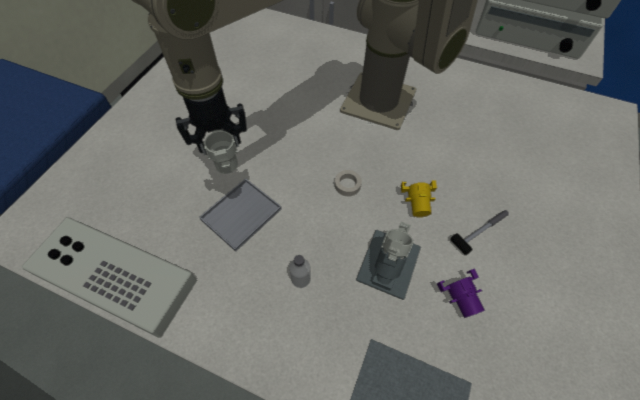

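```bash
python3 - <<'E'
from h import *
d=np.load("pics/wrist6.npz")
c=[ray(p,d["K"],d["T"],18) for p in [(353,90),(248,155),(399,180)]]
print(np.round(c,1), "centre",((c[1]+c[2])/2).round(1))
E
python3 -m creep '{"translation": [[1,1,15],[1,1,30],[1,0,35],[0,0,30],[0,0,24],[0,0,0]], "rotation": [[0.0008,0.002,0],[0,0,0],[0,0,0],[0,0,0],[0,0,0],[0,0,0]], "claw": [58,58,58,58,58,58]}' 40
python3 - <<'E'
from bench import *
from h import *
s=sense(); print(s["joint_pos"].round(1),s["tool_pos"],s["tcp_rot"],s["ft_force"],s["finger_gap"])
for n in ["wrist","scene","top"]:
    f=snapshot(n); np.savez(f"pics/{n}7.npz",frame=f["frame"],K=f["intrinsics"],T=f["extrinsics"]); cv2.imwrite(f"pics/{n}7.png",f["frame"][:,:,::-1])
f=np.load("pics/scene7.npz")["frame"]; cv2.imwrite("pics/c12.png",cv2.resize(f[130:260,180:300,::-1],None,fx=4.5,fy=4.5,interpolation=cv2.INTER_CUBIC))
E
```

```text
[[ 707.9 -175.2   18. ]
 [ 544.5 -122.9   18. ]
 [ 663.9 -311.8   18. ]] centre [ 604.2 -217.3   18. ]
time: 9.85
tool_pos: [598.2, -207.0, 145.5]
tcp_rot: [-179.5, 0.1, 42.0]
ft_force: [-0.3, 0.2, -1.6]
finger_gap: 65.0
[-23.8  16.   84.6   0.1  79.9  24.2] [ 598.2331734  -206.98978383  145.49770953] [-1.79499690e+02  1.38572165e-01  4.20365121e+01] [-0.26615449  0.17273344 -1.58166162] 64.9761275401665
```

View pics/c12.png

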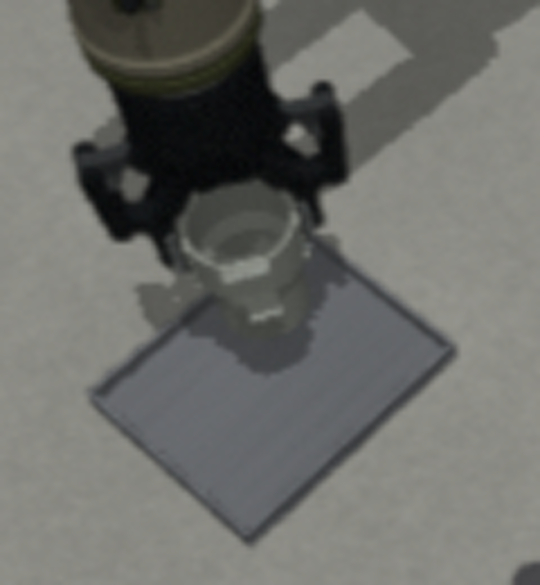

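View pics/wrist7.png

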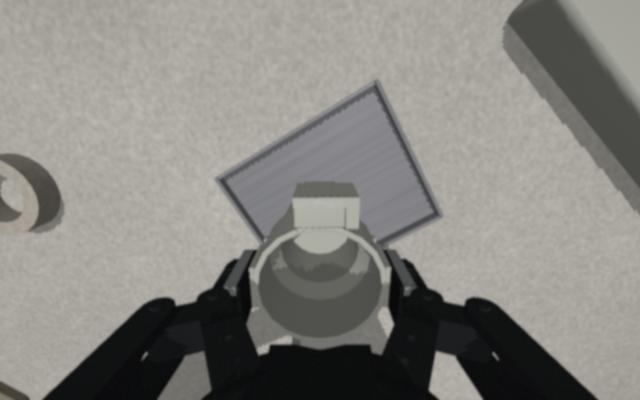

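Run:
```python
from bench import *
from h import *
s=sense(); print(s["tool_pos"],s["tcp_rot"])
go(s["tool_pos"],s["tcp_rot"],[602,-214.5,80],[180,0,s["tcp_rot"][2]])
```

```text
[ 601.90132067 -209.52695029  152.6535421 ] [ 1.79962286e+02 -8.90180969e-02  4.19916326e+01]
shift [-3.4  3.7 72.7] norm 72.8 rotvec [ 0.0007 -0.0016 -0.    ] deg 0.1 shift in end axes [-3.3  3.8 72.7]
```

```bash
python3 -m creep '{"translation": [[-1,1,10],[-1,1,16],[-1,1,18],[0,0,14],[0,0,9],[0,0,5],[0,0,0],[0,0,0],[0,0,0]], "rotation": [[0,0,0],[0,0,0],[0,0,0],[0,0,0],[0,0,0],[0,0,0],[0,0,0],[0,0,0],[0,0,0]], "claw": [58,58,58,58,58,58,58,58,58]}' 40
python3 - <<'E'
from bench import *
from h import *
s=sense(); print(s["tool_pos"],s["tcp_rot"],s["ft_force"],s["finger_gap"])
go(s["tool_pos"],s["tcp_rot"],[602,-214.5,64],[180,0,s["tcp_rot"][2]])
f=snapshot("scene")["frame"]; cv2.imwrite("pics/c13.png",cv2.resize(f[130:260,180:300,::-1],None,fx=4.5,fy=4.5,interpolation=cv2.INTER_CUBIC))
print(sense()["tool_pos"])
E
```

```text
time: 10.9
tool_pos: [601.7, -214.8, 80.5]
tcp_rot: [180.0, -0.1, 41.9]
ft_force: [-0.3, -0.1, -1.1]
finger_gap: 65.2
[ 601.67259689 -214.84918851   80.45312213] [ 1.79960208e+02 -7.93650383e-02  4.19205450e+01] [-0.33799575 -0.05149301 -1.12894457] 65.19404000203791
shift [ 0.5 -0.1 16.5] norm 16.5 rotvec [ 0.0007 -0.0014 -0.    ] deg 0.09 shift in end axes [ 0.5 -0.  16.5]
[ 601.6409762  -214.85240577   80.42357989]
```

View pics/c13.png

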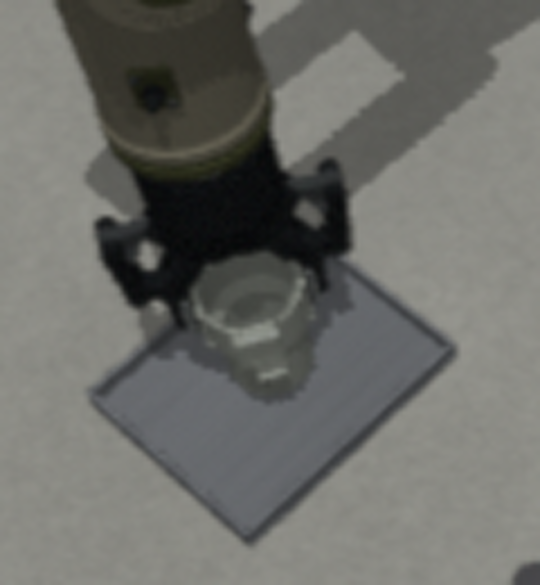

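```bash
python3 -m creep '{"translation": [[0,0,3],[0,0,4],[0,0,3],[0,0,2],[0,0,0],[0,0,0]], "rotation": [[0,0,0],[0,0,0],[0,0,0],[0,0,0],[0,0,0],[0,0,0]], "claw": [58,58,58,58,58,58]}' 40
for i in 1 2 ; do :; done; python3 -m creep '{"translation": [[0,0,1],[0,0,1],[0,0,0],[0,0,0]], "rotation": [[0,0,0],[0,0,0],[0,0,0],[0,0,0]], "claw": [58,58,58,58]}' 40
```

```text
time: 11.55
tool_pos: [600.9, -214.6, 67.3]
tcp_rot: [-179.9, -0.0, 41.9]
ft_force: [0.6, -0.4, -0.5]
finger_gap: 65.4
time: 11.95
tool_pos: [601.0, -214.6, 65.4]
tcp_rot: [-180.0, -0.0, 41.9]
ft_force: [0.4, 0.7, -0.3]
finger_gap: 65.2
```

```bash
python3 -m creep '{"translation": [[0,0,1],[0,0,1],[0,0,0],[0,0,0]], "rotation": [[0,0,0],[0,0,0],[0,0,0],[0,0,0]], "claw": [58,58,58,58]}' 40
```

```text
time: 12.35
tool_pos: [601.0, -214.5, 63.3]
tcp_rot: [-179.9, -0.0, 41.9]
ft_force: [0.6, -0.4, -0.1]
finger_gap: 65.3
```

```bash
python3 -m creep '{"translation": [[0,0,1],[0,0,0],[0,0,0]], "rotation": [[0,0,0],[0,0,0],[0,0,0]], "claw": [58,58,58]}' 40
```

```text
time: 12.65
tool_pos: [600.9, -214.6, 62.3]
tcp_rot: [-179.9, -0.0, 41.9]
ft_force: [1.2, -0.4, -1.1]
finger_gap: 65.2
```

```bash
python3 -m creep '{"translation": [[0,0,1],[0,0,0],[0,0,0]], "rotation": [[0,0,0],[0,0,0],[0,0,0]], "claw": [58,58,58]}' 40
```

```text
time: 12.95
tool_pos: [601.0, -214.6, 61.4]
tcp_rot: [-180.0, -0.0, 41.9]
ft_force: [0.2, 0.2, 0.1]
finger_gap: 65.1
```

```bash
python3 -m creep '{"translation": [[0,0,1],[0,0,0],[0,0,0]], "rotation": [[0,0,0],[0,0,0],[0,0,0]], "claw": [58,58,58]}' 40
```

```text
time: 13.25
tool_pos: [600.9, -214.6, 60.3]
tcp_rot: [-179.9, -0.0, 41.9]
ft_force: [0.0, 0.0, -2.0]
finger_gap: 65.4
```

```bash
python3 -m creep '{"translation": [[0,0,1],[0,0,0],[0,0,0]], "rotation": [[0,0,0],[0,0,0],[0,0,0]], "claw": [58,58,58]}' 40
python3 - <<'E'
from bench import *
from h import *
s=sense(); print(s["tool_pos"],s["ft_force"],s["wrist_torque"])
f=snapshot("scene")["frame"]; cv2.imwrite("pics/c14.png",cv2.resize(f[140:260,180:300,::-1],None,fx=5,fy=5,interpolation=cv2.INTER_CUBIC))
E
```

```text
time: 13.55
tool_pos: [601.2, -214.6, 59.8]
tcp_rot: [-180.0, -0.1, 41.9]
ft_force: [-1.0, 1.1, 1.7]
finger_gap: 65.5
[ 601.20863985 -214.62560043   59.75233949] [-0.98381262  1.08684817  1.68267992] [ 0.14461263  0.11780645 -0.02634838]
```

View pics/c14.png

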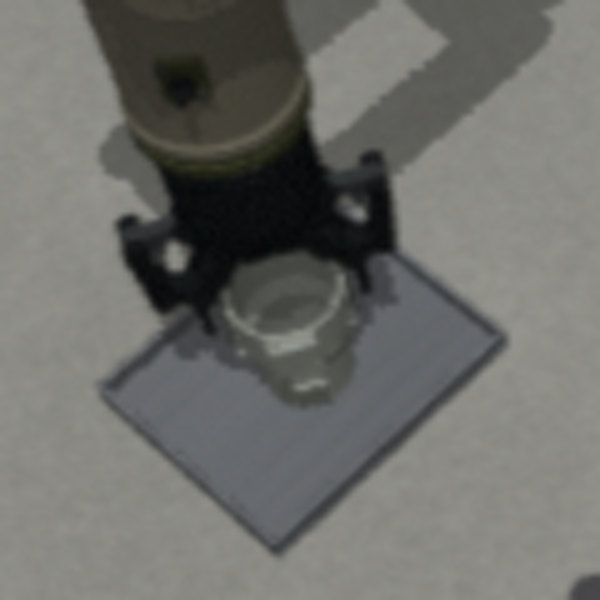

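```bash
python3 -m creep '{"translation": [[0,0,1],[0,0,0],[0,0,0]], "rotation": [[0,0,0],[0,0,0],[0,0,0]], "claw": [58,58,58]}' 40; python3 -c "
from bench import *
s=sense();print(s['tool_pos'],s['ft_force'],s['wrist_torque'])"
```

```text
time: 13.9
tool_pos: [601.3, -214.6, 59.8]
tcp_rot: [-180.0, -0.1, 41.9]
ft_force: [-4.1, 3.2, 10.1]
finger_gap: 65.4
[ 601.29292679 -214.62000096   59.75884077] [-4.06765514  3.22253802 10.05769592] [0.4506675  0.83938696 0.00606766]
```

Contact confirmed (10 N). I'll ease back 1 mm and open.

```bash
python3 -m creep '{"translation": [[0,0,-0.9],[0,0,0],[0,0,0],[0,0,0],[0,0,0],[0,0,0],[0,0,0],[0,0,0]], "rotation": [[0,0,0],[0,0,0],[0,0,0],[0,0,0],[0,0,0],[0,0,0],[0,0,0],[0,0,0]], "claw": [58,58,66,68,74,80,85,85]}' 20
python3 - <<'E'
from bench import *
from h import *
s=sense(); print(s["tool_pos"],s["ft_force"],s["wrist_torque"],s["finger_gap"])
for n in ["wrist","scene"]:
    f=snapshot(n); cv2.imwrite(f"pics/{n}8.png",f["frame"][:,:,::-1])
cv2.imwrite("pics/c15.png",cv2.resize(f["frame"][140:260,180:300,::-1],None,fx=5,fy=5,interpolation=cv2.INTER_CUBIC))
E
```

```text
time: 14.7
tool_pos: [600.9, -214.6, 59.2]
tcp_rot: [-179.9, -0.0, 41.9]
ft_force: [-0.3, -0.4, -0.4]
finger_gap: 84.9
[ 600.93055966 -214.60933603   59.17749411] [-0.28481043 -0.42845889 -0.40606323] [ 0.01163061  0.01329109 -0.00994449] 84.89729869851072
```

View pics/wrist8.png

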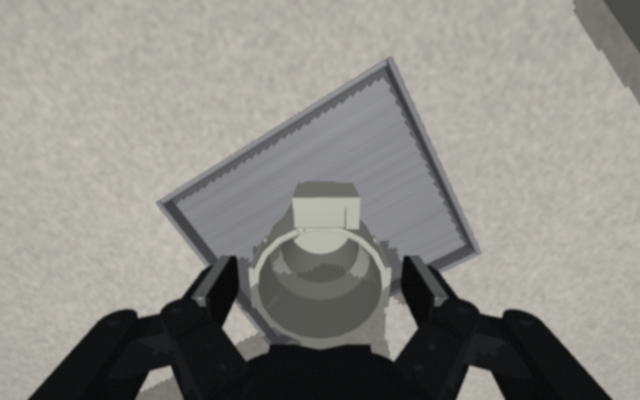

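View pics/c15.png

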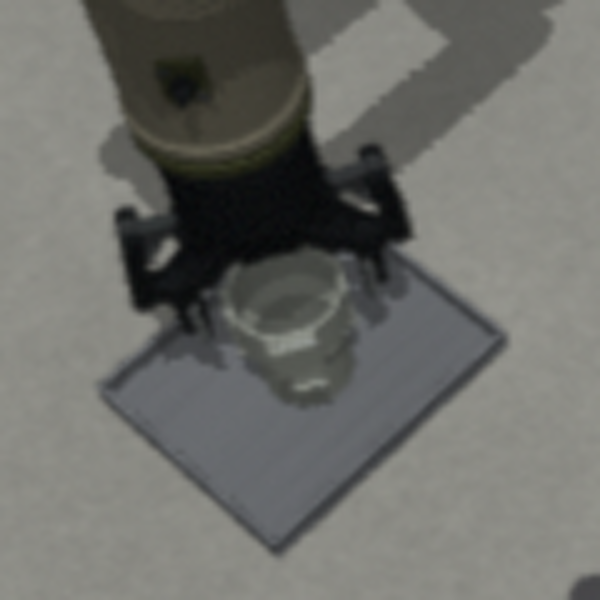

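The pot stands free at rim (320,270), between the open fingers at columns 238 and 402, with both fingers clear. I'll withdraw straight up.

```bash
python3 -m creep '{"translation": [[0,0,-5],[0,0,-15],[0,0,-25],[0,0,-30],[0,0,-30],[0,0,-30],[0,0,-25],[0,0,-15],[0,0,0],[0,0,0]], "rotation": [[0,0,0],[0,0,0],[0,0,0],[0,0,0],[0,0,0],[0,0,0],[0,0,0],[0,0,0],[0,0,0],[0,0,0]], "claw": [85,85,85,85,85,85,85,85,85,85]}'
python3 - <<'E'
from bench import *
from h import *
for n in ["wrist","top","scene"]:
    f=snapshot(n); cv2.imwrite(f"pics/{n}9.png",f["frame"][:,:,::-1])
E
```

```text
time: 15.8
tool_pos: [600.8, -214.7, 233.9]
tcp_rot: [-179.9, -0.0, 41.9]
ft_force: [0.4, -0.3, 0.0]
finger_gap: 85.1
```

View pics/wrist9.png

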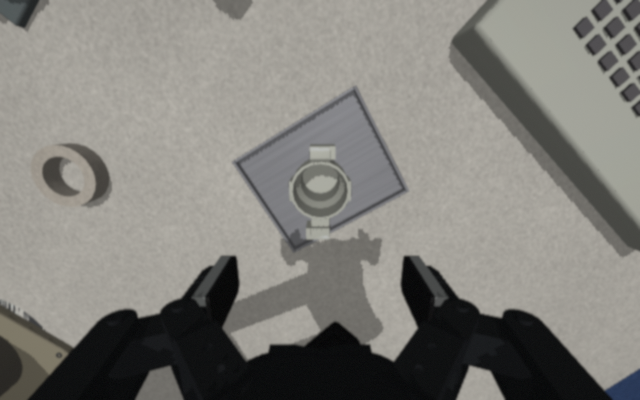

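View pics/scene9.png

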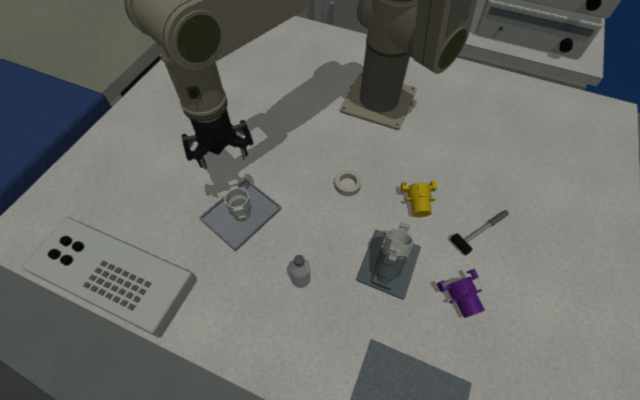

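View pics/top9.png

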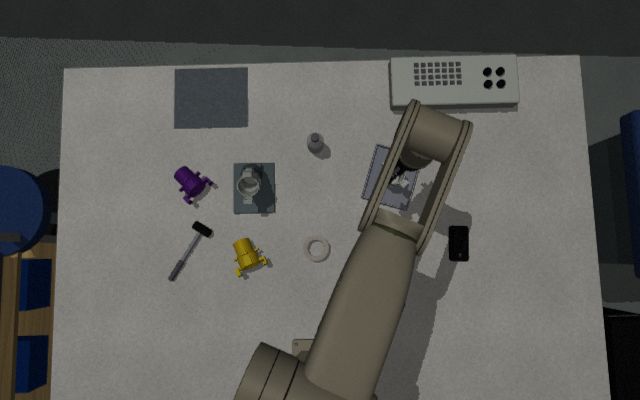

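The pot stands upright in the tray (wrist px (320,188), scene px (237,200)). The lower pot is still in the stand (scene px (398,242)) and the bystanders are where they were.

```bash
python3 -c "
from bench import *
s=sense();print(s['time'],s['ft_force'],abs(s['qd']).max());print(hand_in())"
```

```text
15.95 [-0.01514691  0.06119029  0.12685106] 0.23811090255149073
the job is handed in; nothing more can be done
None
```

The top pot is off the stack and standing upright on the tray floor, released, with the job handed in at about 16 s of the 43 s.

- **Removal:** I gripped the pot by its flat panels, twisted it 42° anticlockwise and drew it about 89 mm along the stack axis. Both moves met almost no force.
- **Placing:** I lowered it in 1 mm steps and felt the floor. The last step pressed with about 10 N, so I backed off 0.9 mm before opening the fingers and withdrawing straight up.
- **Last checks:** The wrist and scene pictures show the pot upright inside the tray walls, the lower pot still in the stand, and the other objects and look-alikes by eye where they were. The force reading was near zero and the arm was touching nothing.
- **Disagreements:** The cameras differed by about 5 to 8 mm on where the tray centre is, which is small for a tray this size. I aimed for their average. The measured tool position also swung by up to 7 mm after a fast descent, so I let the arm settle before setting the pot down.

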